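# Book in a delivery of machine feet

## Robot

A 7-joint arm with a two-finger parallel gripper is mounted at the origin on the work surface. World frame = base frame: x ahead of the robot, y to its left, z up, the work surface at z = 0. Lengths are in m, angles in rad, forces in N, time in s.
With the tool pointing down it reaches from about 0.425 to 0.825 m from the base axis. Payload 3.6 kg.
Tool frame: the origin (TCP) lies between the finger pads; the fingertips stand 17 mm ahead of it and the grasp point (between the pads) lies 2 mm behind it (env.nose_length is the distance from the TCP to the fingertips, in m); z points along the fingers, y is the direction in which the jaws open and shut (so a half turn about z gives the same grasp; the last joint's range is limited). The gripper opens to 93 mm and grips with 3 to 60 N. Pads are 15 mm wide; open, the fingers measure 128 mm over their backs; the gripper's body (75 mm by 188 mm) begins 65 mm behind the grasp point.
Start: joints at [1.262, 0.615, -0.013, 1.423, 0.008, 1.103, -0.04], TCP at [0.181, -0.624, 0.236] pointing down, gripper open.
Joint ranges: [-3.12, 3.12], [-0.3, 2.06], [-1.34, 1.32], [0.26, 2.42], [-1.36, 4.5], [0.01, 1.98], [-2.84, 2.84]. Speed limits (rad/s): [2.79, 2.79, 3.14, 3.14, 3.14, 3.14, 3.14].

## Interface

Orientations are given as [roll, pitch, yaw] about the fixed x, y, z axes, in that order (R = Rz(yaw) Ry(pitch) Rx(roll)).
In Python, from cell import env, viewer gives the robot as it stands.
- The arm moves only by the tool step_arm, never from a script. Its arguments are lists of equal length, an entry for each row: "dp": the shift along the tool's x, y, z in cm, a list of three; "twist": the turn, a rotation vector about the tool's x, y, z in degrees, a list of three. A call has exactly 8 rows; each row is the pose to reach, as a shift and turn from the pose commanded when the call began, along the tool's axes at that moment; what a row does not reach only later rows make up. A row lasts 1/8 s, in which the tool goes at most 62.5 mm and 10.7 degrees, less where a joint would pass 70% of its speed; a pose out of reach is approached as far as the arm can. A call with a gripper value outside its range is refused whole. "gripper" is the finger opening in cm, from 0 to 9.3, set as the call begins (left out, the last holds). The fingers move at their own pace and stop on an object; "force" is the grip in N (left out, the last holds). Time passes only in rows, so rows that repeat a pose let the fingers close, or fill a call up. It gives the time, the measured TCP pose, the force and the opening at its end, in the units of the state.
- env.sense(): the state, without advancing time (a new reading comes with each control period).
- viewer.camera(name): name is "scene" or "top" or "wrist"; returns (picture, depth): 480x640x3 uint8, red, green, blue; 480x640 float32, m along the optical axis (not along the pixel's ray), 0 where there is no reading.
- viewer.camera_params(name): a dict with "mtx" (3x3 intrinsics, pixels), "cam_to_world" (4x4, takes a point from camera to world coordinates). Camera axes: x right, y down, z forward; pixel columns grow to the right and rows downward; lengths in m; the calibration is good to about 2 mm. A picture is of the moment at which its call begins: read the wrist's pose just before it. camera_params takes no time and is no camera call; for the wrist camera it gives the pose at the moment of the call.
- env.sign_off(): hands the job in, once; it reports no verdict.
The state is a dict: "time": time; "qpos": joint angles; "joint_velocities": joint speeds; "joint_efforts": joint torques, N m; "tcp_pos": TCP position; "eef_rot": TCP orientation; "wrist_force": force on the tool from outside, world axes, zero at the start; "torque": the same for the moment, N m; "grip_width": finger opening in m.
Only numpy, scipy, OpenCV 4.12 (cv2) and the standard library are available. Lean on these libraries where they do the work, as an engineer would, in place of code of your own. Each camera call takes 0.05 s, during which the arm holds its last target.

## Task

Put away this delivery of machine feet: first put the small blue foot into the blue bin and the small yellow one into the yellow bin. Of the two large grey feet on the mat only one has a steel core, so lift each a few centimetres clear of the mat and judge its weight, first the red-banded one, which you stand back on the mat, then the black-banded one; then hold the heavier upright and still about 10 cm above the middle of the scanner's glass while the lighter stands alone on the mat. Finish while still holding it up there, with no large foot knocked over and the other things on the desk left where they are.

Things in the scene. Friction and masses are not known exactly. Their poses are not given: they have to be found in the camera images.
- foot_blue: Small machine foot, loose, standing upright on the desk: black rubber base disc 40 mm diameter, 14 mm high, with a blue round stem 24 mm diameter above it; 52 mm high in all, 60 g. Origin at the centre of its underside, z up.
- foot_yellow: Small machine foot like the blue one (same shape, size and mass), with a yellow stem. Origin at the centre of its underside, z up.
- bin_blue: Blue square open-topped bin, fixed, 115 x 115 mm, 45 mm high, walls 4 mm, floor 4 mm thick. Origin at the centre of its underside, on the desk; z up.
- bin_yellow: Yellow bin, fixed, same size as the blue one. Origin at the centre of its underside, on the desk; z up. The two bins may have changed places.
- mat: Grey mat on the desk, fixed, 150 mm (its x) x 230 mm (its y), 4 mm thick. Origin at the centre of its underside, on the desk. The two large feet stand on it about 110 mm apart.
- foot_red: Large machine foot, loose, upright on the mat: grey base 52 mm diameter and 38 mm high (black rubber underside, steel top) with a red band round it, and above it a plain metal stem 30 mm diameter up to 79 mm; a red disc on the stem's top. Origin at the centre of its underside, z up. It weighs either 110 to 160 g (plastic core) or 340 to 500 g (steel core); the other large foot weighs the other. The core is sealed in the base with 2 to 3 mm of play.
- foot_black: Large machine foot, same shape and size as the red-banded one, but with a black band and a black disc on top; loose, upright on the mat. Origin at the centre of its underside, z up. Which of the two large feet is the heavier, and which stands on which side, changes.
- scanner: Flat desk scanner, fixed, grey, 120 x 120 mm, 35 mm high, with a square dark-green glass on its top. Origin at the centre of its underside, on the desk.
- scan_glass (a point): Centre of the scanner's glass, on its upper face, 35 mm above the desk. z up.
- tape_roll: Cardboard-coloured ring lying flat, 70 mm diameter, 24 mm high, to be left alone. Origin at the centre of its underside.
- screwdriver: Screwdriver lying on the desk, 190 mm long, to be left alone. Origin at about its middle.
- carton: Small brown carton, 75 x 100 x 50 mm, to be left alone. Origin at the centre of its underside.
- mug: White mug, 76 mm diameter, 85 mm high, to be left alone. Origin at the centre of its underside.
- screw_jar: Clear jar with grey lid, 50 mm diameter, 60 mm high, to be left alone. Origin at the centre of its underside.
- eraser_block: Dark rubber block, 30 x 55 x 18 mm, to be left alone. Origin at the centre of its underside.
Mind the look-alikes: they are no part of the job. What is shaped like the foot_blue but orange is not meant. Leave any orange look-alike of the foot_yellow alone.

How it is judged:
By the outcome, as a careful person would: the job done as asked, in the order asked, and still so for the second after the job is handed in, while the arm keeps its last pose, push and grip.
It also fails if it takes over 72 s, if anything falls off the work surface, if the arm or the gripper's body presses on something with over 40 N, if the wrist force passes 120 N, or if a joint passes its speed limit or range.

## Working session

There is one attempt and no reset: what is moved stays moved. The work goes in short steps, Python scripts to look and compute and a tool call to move; the robot and the scene stay as the last step left them, time stands still between calls to the robot, and variables do not carry over. Pictures are saved under pics/ and viewed, and the job is handed in when it is done.

Besides the shell and the picture viewer there is one more tool, called after "Call:" as name(argument=value, ...) on one line, values as JSON. step_arm: Moves the arm, as the interface text tells. Its arguments: {"type":"object","properties":{"dp":{"type":"array"},"twist":{"type":"array"},"gripper":{"type":"number"},"force":{"type":"number"}},"required":["dp","twist"]}

```bash
ls; mkdir -p pics
python3 - <<'E'
from cell import env, viewer
import cv2, numpy as np
s=env.sense(); print({k:np.round(v,3) for k,v in s.items()}, env.nose_length)
for n in ["top","scene"]:
    p,d=viewer.camera(n); cv2.imwrite(f"pics/{n}0.png",p[:,:,::-1]); np.savez(f"{n}0.npz",p=p,d=d,**viewer.camera_params(n))
    print(viewer.camera_params(n))
E
```

```text
pics
{'time': np.float64(0.0), 'qpos': array([ 1.262,  0.616, -0.013,  1.425,  0.008,  1.103, -0.04 ]), 'joint_velocities': array([-0.   ,  0.001,  0.001, -0.003,  0.001, -0.   , -0.   ]), 'joint_efforts': array([-0.0000e+00, -4.5894e+01,  2.0900e-01, -1.6574e+01, -6.1000e-02,
        2.0000e-02,  0.0000e+00]), 'tcp_pos': array([ 0.181, -0.624,  0.235]), 'eef_rot': array([-3.139,  0.   ,  0.282]), 'wrist_force': array([ 0.078,  0.066, -0.076]), 'torque': array([ 0.01 , -0.013,  0.023]), 'grip_width': np.float64(0.093)} 0.017
{'mtx': array([[434.78380376,   0.        , 320.30015312],
       [  0.        , 434.78380376, 244.38716554],
       [  0.        ,   0.        ,   1.        ]]), 'cam_to_world': array([[ 0.01450707, -0.9957478 ,  0.09097173,  0.48743756],
       [-0.99928615, -0.0112642 ,  0.03605975, -0.04697329],
       [-0.0348817 , -0.09142991, -0.9952004 ,  1.0302799 ],
       [ 0.        ,  0.        ,  0.        ,  1.        ]])}
{'mtx': array([[585.33595725,   0.        , 318.13031502],
       [  0.        , 585.33595725, 237.05102152],
       [  0.        ,   0.        ,   1.        ]]), 'cam_to_world': array([[-0.80062099,  0.5223672 , -0.29349369,  0.88433438],
       [ 0.59908727,  0.6897023 , -0.40670036,  0.43233726],
       [-0.01002365, -0.50144118, -0.86513367,  1.02577342],
       [ 0.        ,  0.        ,  0.        ,  1.        ]])}
```

View pics/top0.png

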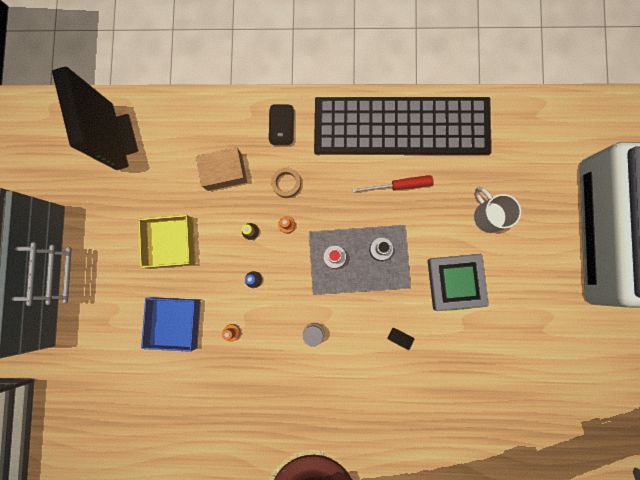

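View pics/scene0.png

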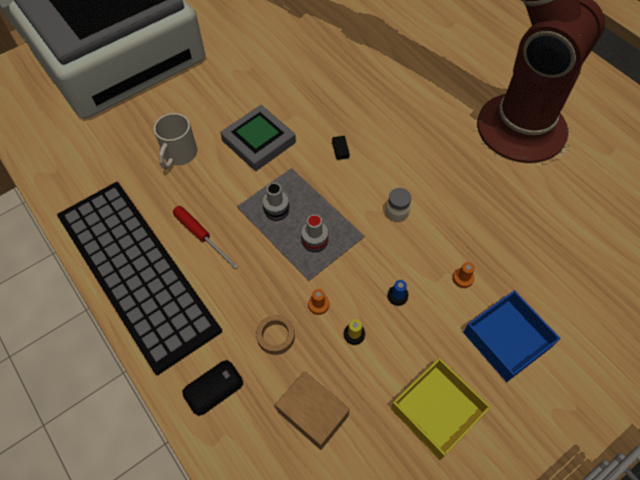

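The top view shows the blue foot at (252,280), the yellow foot at (249,231), and orange look-alikes at (286,224) and (231,332). The yellow bin is at (165,242) and the blue bin at (171,324). Red is at (335,257), black at (381,248), and the scanner glass at (460,282).

```bash
cat > h.py <<'E'
import numpy as np, cv2
def cloud(p,d,mtx,T):
    v,u=np.mgrid[0:480,0:640]
    P=np.stack([(u-mtx[0,2])*d/mtx[0,0],(v-mtx[1,2])*d/mtx[1,1],d],-1)
    return P@T[:3,:3].T+T[:3,3]
E
python3 - <<'E'
from h import *
for n,seeds in [("top",dict(blue=(252,279),yellow=(248,230),or1=(286,224),or2=(231,332),red=(335,256),black=(382,247),glass=(460,282),jar=(314,334),tape=(287,182),eraser=(401,338),carton=(221,168),binY=(165,242),binB=(171,324))),("scene",dict(blue=(401,286),yellow=(355,326),or1=(318,294),or2=(466,267),red=(314,219),black=(273,188),glass=(259,132),binY=(440,405),binB=(512,335)))]:
    z=np.load(n+"0.npz"); W=cloud(z['p'],z['d'],z['mtx'],z['cam_to_world']); 
    hsv=cv2.cvtColor(z['p'],cv2.COLOR_RGB2HSV)
    for k,(u,v) in seeds.items():
        print(n,k,np.round(W[v,u],4),z['p'][v,u])
    # cluster above height by region near seed
    for k,(u,v) in seeds.items():
        c=W[v,u]; r=np.linalg.norm(W[:,:,:2]-c[:2],axis=2)
        if k in('blue','yellow','or1','or2'): zs=[(0.045,.06)]
        elif k in('red','black'): zs=[(.075,.09),(.030,.048)]
        elif k=='glass': zs=[(.03,.04)]
        elif k.startswith('bin'): zs=[(.042,.05)]
        else: continue
        for a,b in zs:
            m=(W[:,:,2]>a)&(W[:,:,2]<b)&(r<(.09 if k=='glass' or k[:3]=='bin' else .035))
            q=W[m]; 
            if len(q)<5: print(k,'few');continue
            rect=cv2.minAreaRect(q[:,:2].astype(np.float32)); cc=cv2.minEnclosingCircle(q[:,:2].astype(np.float32))
            print(n,k,a,'N',len(q),'mean',np.round(q.mean(0),4),'rect',np.round(rect[0],4),np.round(rect[1],3),round(rect[2],1),'circ',np.round(cc[0],4),round(cc[1],4))
E
```

```text
top blue [0.4967 0.1422 0.0485] [ 92 113 164]
top yellow [0.608  0.154  0.0518] [215 214 130]
top or1 [0.6226 0.0673 0.0517] [211 129  63]
top or2 [0.3776 0.1861 0.049 ] [162  84  43]
top red [ 0.5489 -0.0451  0.0837] [209  68  60]
top black [ 0.5695 -0.1467  0.0872] [53 48 43]
top glass [ 0.4968 -0.3276  0.035 ] [ 80 134  85]
top jar [ 0.3776 -0.0007  0.0576] [147 136 135]
top tape [ 7.323e-01  7.320e-02 -1.000e-04] [218 171 116]
top eraser [ 0.3679 -0.1973  0.019 ] [43 36 27]
top carton [0.7521 0.2214 0.0514] [197 148 100]
top binY [0.5829 0.3643 0.0025] [221 218  91]
top binB [0.3886 0.3401 0.0041] [ 73 109 185]
top blue 0.045 N 91 mean [0.4964 0.1465 0.0518] rect [0.496 0.147] [0.023 0.023] 72.2 circ [0.4968 0.147 ] 0.0122
top yellow 0.045 N 84 mean [0.6101 0.1573 0.0516] rect [0.61   0.1574] [0.022 0.021] 46.2 circ [0.6103 0.1575] 0.0119
top or1 0.045 N 83 mean [0.6271 0.0707 0.0516] rect [0.627  0.0708] [0.022 0.021] 60.0 circ [0.6274 0.0705] 0.0117
top or2 0.045 N 93 mean [0.3722 0.1943 0.0511] rect [0.3729 0.1949] [0.022 0.023] 0.9 circ [0.3724 0.1948] 0.0121
top red 0.075 N 
[... 1899 characters left out ...]
.0346  0.0411] rect [ 0.5526 -0.0391] [0.045 0.05 ] 55.2 circ [ 0.5496 -0.0419] 0.0264
scene black 0.075 N 184 mean [ 0.5697 -0.1478  0.0829] rect [ 0.5694 -0.1498] [0.03 0.03] 12.6 circ [ 0.5694 -0.1498] 0.0166
scene black 0.03 N 312 mean [ 0.5738 -0.1409  0.0411] rect [ 0.5708 -0.1456] [0.045 0.051] 61.9 circ [ 0.569  -0.1483] 0.0265
scene glass 0.03 N 2240 mean [ 0.497  -0.3219  0.0347] rect [ 0.496  -0.3237] [0.121 0.123] 6.5 circ [ 0.4964 -0.3245] 0.0827
scene binY 0.042 N 670 mean [0.5817 0.3543 0.0449] rect [0.5806 0.3518] [0.116 0.115] 5.4 circ [0.5796 0.3516] 0.0798
scene binB 0.042 N 600 mean [0.3932 0.3348 0.0449] rect [0.3913 0.3333] [0.115 0.117] 88.2 circ [0.391  0.3331] 0.0798
```

Call:
step_arm(dp=[[5.1, -3.4, 0.4], [10.3, -6.8, 0.9], [15.4, -10.1, 1.3], [20.5, -13.5, 1.8], [25.7, -16.9, 2.2], [30.8, -20.3, 2.7], [36, -23.7, 3.1], [41, -27, 3.5]], twist=[[0, 0, -9.2], [0, 0, -18.5], [0, 0, -27.7], [0, 0, -36.9], [0, 0, -46.2], [0, 0, -55.4], [0, 0, -64.6], [0, 0, -73.8]], gripper=6, force=20)

```text
time: 1.1
tcp_pos: [0.5004, -0.2493, 0.2003]
eef_rot: [-3.141, -0.0, 1.575]
wrist_force: [0.4, 0.2, -0.3]
grip_width: 0.0598
```

Call:
step_arm(dp=[[6.2, 0, 0.5], [12.4, -0.1, 2], [18.6, -0.1, 4], [24.8, -0.2, 6], [31, -0.2, 8], [36, -0.3, 9.5], [39, -0.3, 10.5], [39.6, -0.3, 11]], twist=[[0, 0, 0], [0, 0, 0], [0, 0, 0], [0, 0, 0], [0, 0, 0], [0, 0, 0], [0, 0, 0], [0, 0, 0]])

```text
time: 2.1
tcp_pos: [0.4961, 0.1476, 0.09]
eef_rot: [-3.14, -0.001, 1.575]
wrist_force: [0.2, -1.1, -0.3]
grip_width: 0.06
```

Run:
```python
from cell import env, viewer
import cv2
print(env.sense()['tcp_pos'],env.sense()['eef_rot'])
p,d=viewer.camera("wrist"); cv2.imwrite("pics/w1.png",p[:,:,::-1])
```

```text
[0.49605932 0.1475993  0.08998184] [-3.14039666e+00 -9.23824788e-04  1.57459822e+00]
```

View pics/w1.png

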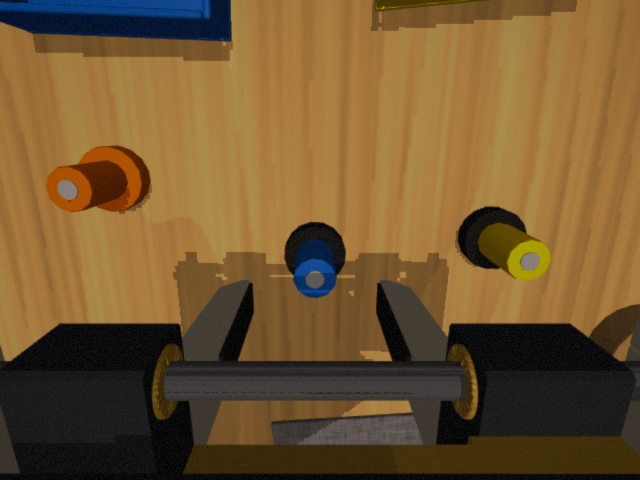

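The wrist view shows the blue foot centred between the fingers at (315,280), with the yellow and orange feet clear of both. I'll descend, then grip.

Call:
step_arm(dp=[[0, 0, 1.5], [0, 0, 3.5], [0, 0, 4.8], [0, 0, 5.4], [0, 0, 5.4], [0, 0, 5.4], [0, 0, 5.4], [0, 0, 5.4]], twist=[[0, 0, 0], [0, 0, 0], [0, 0, 0], [0, 0, 0], [0, 0, 0], [0, 0, 0], [0, 0, 0], [0, 0, 0]])

```text
time: 3.15
tcp_pos: [0.4971, 0.1451, 0.037]
eef_rot: [3.141, -0.0, 1.57]
wrist_force: [-0.5, -0.1, 0.2]
grip_width: 0.0599
```

Call:
step_arm(dp=[[0, 0, 0], [0, 0, 0], [0, 0, 0], [0, 0, 0], [0, 0, -1], [0, 0, -3.5], [0, 0, -7], [0, 0, -10]], twist=[[0, 0, 0], [0, 0, 0], [0, 0, 0], [0, 0, 0], [0, 0, 0], [0, 0, 0], [0, 0, 0], [0, 0, 0]], gripper=0, force=15)

```text
time: 4.15
tcp_pos: [0.4969, 0.1451, 0.1384]
eef_rot: [3.141, -0.0, 1.57]
wrist_force: [0.2, 0.1, -1.3]
grip_width: 0.0241
```

Call:
step_arm(dp=[[1.5, -0.8, 0], [5, -2.8, 0], [9.5, -5.3, 0], [14, -7.8, 0], [17.3, -9.7, 0.5], [18.8, -10.5, 2], [18.8, -10.5, 4], [18.8, -10.5, 6]], twist=[[0, 0, 0], [0, 0, 0], [0, 0, 0], [0, 0, 0], [0, 0, 0], [0, 0, 0], [0, 0, 0], [0, 0, 0]])

```text
time: 5.15
tcp_pos: [0.3902, 0.3338, 0.0754]
eef_rot: [-3.14, 0.001, 1.572]
wrist_force: [0.1, -0.0, -0.6]
grip_width: 0.0235
```

Call:
step_arm(dp=[[0, 0, 1.5], [0, 0, 2.7], [0, 0, 3.1], [0, 0, 3.3], [0, 0, 3.3], [0, 0, 3.3], [0, 0, 3.3], [0, 0, 3.3]], twist=[[0, 0, 0], [0, 0, 0], [0, 0, 0], [0, 0, 0], [0, 0, 0], [0, 0, 0], [0, 0, 0], [0, 0, 0]])

```text
time: 6.15
tcp_pos: [0.3921, 0.3332, 0.0439]
eef_rot: [3.141, -0.0, 1.57]
wrist_force: [-0.8, -0.1, -1.2]
grip_width: 0.0238
```

Call:
step_arm(dp=[[0, 0, 0], [0, 0, 0], [0, 0, 0], [0, 0, -1], [0, 0, -3], [0, 0, -5.5], [0, 0, -8], [0, 0, -10]], twist=[[0, 0, 0], [0, 0, 0], [0, 0, 0], [0, 0, 0], [0, 0, 0], [0, 0, 0], [0, 0, 0], [0, 0, 0]], gripper=4.5)

```text
time: 7.15
tcp_pos: [0.3922, 0.3333, 0.1454]
eef_rot: [3.14, -0.001, 1.57]
wrist_force: [-0.2, -0.9, -0.5]
grip_width: 0.0448
```

Run:
```python
from cell import env, viewer
import cv2
print(env.sense()['tcp_pos'],env.sense()['eef_rot'])
p,d=viewer.camera("wrist"); cv2.imwrite("pics/w2.png",p[:,:,::-1])
```

```text
[0.39216695 0.33334464 0.14544045] [ 3.14046494e+00 -1.03595035e-03  1.56998062e+00]
```

View pics/w2.png

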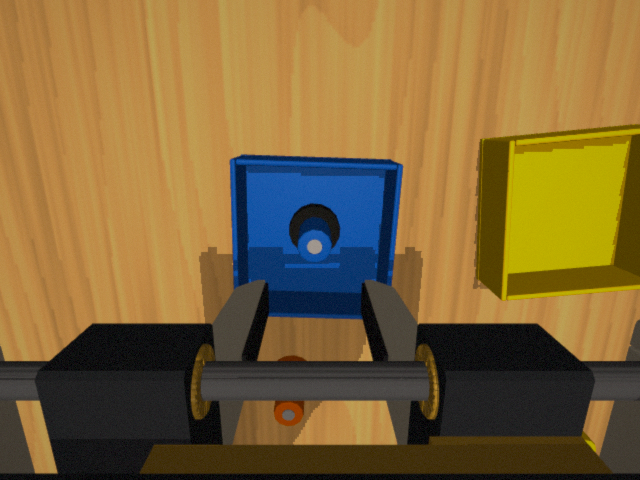

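The blue foot stands upright in the blue bin at (314,240). Next is the yellow foot.

Call:
step_arm(dp=[[-2.5, 3.1, 0], [-6, 7.5, 0], [-9.5, 11.8, 0.5], [-13, 16.2, 2], [-16, 20, 4], [-17.5, 21.8, 5.3], [-17.5, 21.8, 5.5], [-17.5, 21.8, 5.5]], twist=[[0, 0, 0], [0, 0, 0], [0, 0, 0], [0, 0, 0], [0, 0, 0], [0, 0, 0], [0, 0, 0], [0, 0, 0]], gripper=6)

```text
time: 8.2
tcp_pos: [0.6081, 0.1609, 0.0891]
eef_rot: [-3.14, -0.002, 1.574]
wrist_force: [0.3, 0.3, 0.1]
grip_width: 0.0603
```

Run:
```python
from cell import env, viewer
import cv2
print(env.sense()['tcp_pos'],env.sense()['eef_rot'])
p,d=viewer.camera("wrist"); cv2.imwrite("pics/w3.png",p[:,:,::-1])
```

```text
[0.60810265 0.1609203  0.08911577] [-3.14027401e+00 -2.22706514e-03  1.57354700e+00]
```

View pics/w3.png

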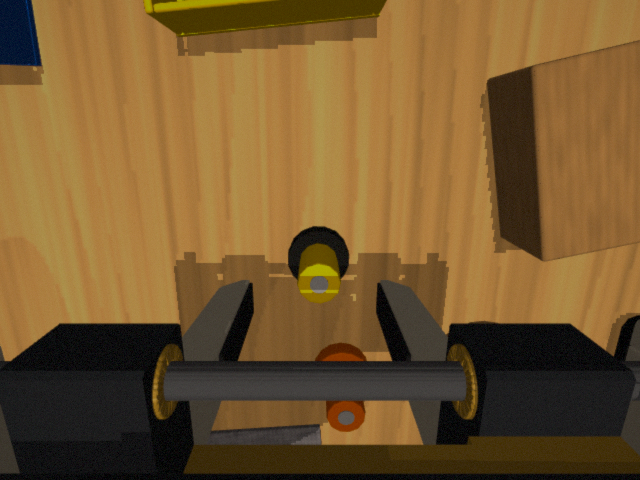

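The yellow stem is centred between the fingers at (319,285), and the orange look-alike is clear behind it.

Call:
step_arm(dp=[[0, 0, 1.5], [0, 0, 3.5], [0, 0, 4.8], [0, 0, 5.4], [0, 0, 5.4], [0, 0, 5.4], [0, 0, 5.4], [0, 0, 5.4]], twist=[[0, 0, 0], [0, 0, 0], [0, 0, 0], [0, 0, 0], [0, 0, 0], [0, 0, 0], [0, 0, 0], [0, 0, 0]])

```text
time: 9.25
tcp_pos: [0.6101, 0.1579, 0.0351]
eef_rot: [3.141, -0.0, 1.57]
wrist_force: [-0.7, 0.0, 0.0]
grip_width: 0.0597
```

Call:
step_arm(dp=[[0, 0, 0], [0, 0, 0], [0, 0, 0], [0, 0, 0], [0, 0, -1], [0, 0, -3.5], [0, 0, -7], [0, 0, -10]], twist=[[0, 0, 0], [0, 0, 0], [0, 0, 0], [0, 0, 0], [0, 0, 0], [0, 0, 0], [0, 0, 0], [0, 0, 0]], gripper=0, force=15)

```text
time: 10.25
tcp_pos: [0.61, 0.1581, 0.1366]
eef_rot: [3.141, -0.0, 1.57]
wrist_force: [0.9, 0.5, -0.9]
grip_width: 0.0236
```

Next, the yellow bin at (0.581, 0.3515): dx −2.9, dy +19.3.

Call:
step_arm(dp=[[1.5, -0.2, 0], [5, -0.7, 0], [9.5, -1.4, 0], [14, -2.1, 0], [17.8, -2.7, 0.5], [19.3, -2.9, 2], [19.3, -2.9, 4], [19.3, -2.9, 6]], twist=[[0, 0, 0], [0, 0, 0], [0, 0, 0], [0, 0, 0], [0, 0, 0], [0, 0, 0], [0, 0, 0], [0, 0, 0]])

```text
time: 11.25
tcp_pos: [0.5816, 0.3477, 0.0721]
eef_rot: [-3.14, 0.004, 1.567]
wrist_force: [0.5, -0.8, -0.1]
grip_width: 0.024
```

Call:
step_arm(dp=[[0, 0, 1.5], [0, 0, 2.7], [0, 0, 3.1], [0, 0, 3.3], [0, 0, 3.3], [0, 0, 3.3], [0, 0, 3.3], [0, 0, 3.3]], twist=[[0, 0, 0], [0, 0, 0], [0, 0, 0], [0, 0, 0], [0, 0, 0], [0, 0, 0], [0, 0, 0], [0, 0, 0]])

```text
time: 12.25
tcp_pos: [0.5811, 0.351, 0.0419]
eef_rot: [3.141, -0.0, 1.57]
wrist_force: [0.4, 0.3, -0.1]
grip_width: 0.0243
```

Call:
step_arm(dp=[[0, 0, 0], [0, 0, 0], [0, 0, 0], [0, 0, -1], [0, 0, -3], [0, 0, -5.5], [0, 0, -8], [0, 0, -11]], twist=[[0, 0, 0], [0, 0, 0], [0, 0, 0], [0, 0, 0], [0, 0, 0], [0, 0, 0], [0, 0, 0], [0, 0, 0]], gripper=4.5)

```text
time: 13.25
tcp_pos: [0.5811, 0.3511, 0.1541]
eef_rot: [3.14, -0.001, 1.57]
wrist_force: [0.7, 0.0, -0.0]
grip_width: 0.0452
```

Run:
```python
from cell import env, viewer
import cv2
print(env.sense()['tcp_pos'],env.sense()['eef_rot'])
p,d=viewer.camera("wrist"); cv2.imwrite("pics/w4.png",p[:,:,::-1])
```

```text
[0.58114942 0.35112464 0.15413406] [ 3.14047296e+00 -8.75633773e-04  1.56995355e+00]
```

View pics/w4.png

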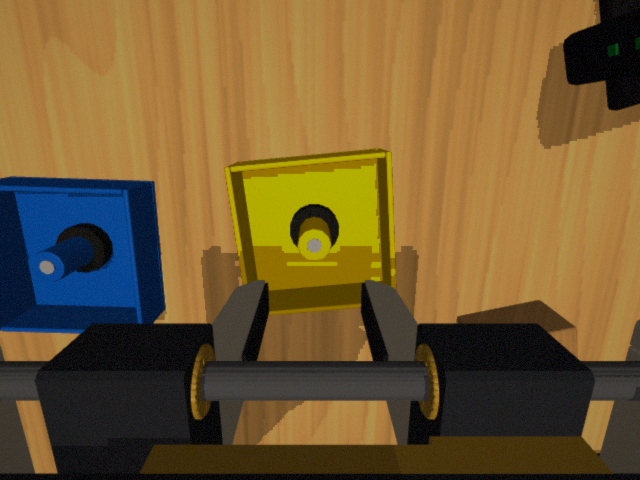

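The yellow foot stands in the yellow bin at (314,238), and the blue foot is still in its own. Next I'll move above the red-banded foot.

Call:
step_arm(dp=[[-4, -0.3, 0], [-10, -0.8, 0], [-16, -1.3, 0], [-22, -1.7, 0], [-28, -2.2, 0], [-34, -2.7, 1], [-38, -3, 2.2], [-39.4, -3.1, 2.4]], twist=[[0, 0, 0], [0, 0, 0], [0, 0, 0], [0, 0, 0], [0, 0, 0], [0, 0, 0], [0, 0, 0], [0, 0, 0]], gripper=6)

```text
time: 14.3
tcp_pos: [0.5493, -0.0464, 0.1279]
eef_rot: [-3.141, 0.002, 1.565]
wrist_force: [0.9, 0.1, -0.5]
grip_width: 0.06
```

Run:
```python
from cell import env, viewer
import cv2
print(env.sense()['tcp_pos'],env.sense()['eef_rot'])
p,d=viewer.camera("wrist"); cv2.imwrite("pics/w5.png",p[:,:,::-1])
```

```text
[ 0.54928616 -0.04636145  0.12791474] [-3.14135896e+00  1.51795723e-03  1.56488221e+00]
```

View pics/w5.png

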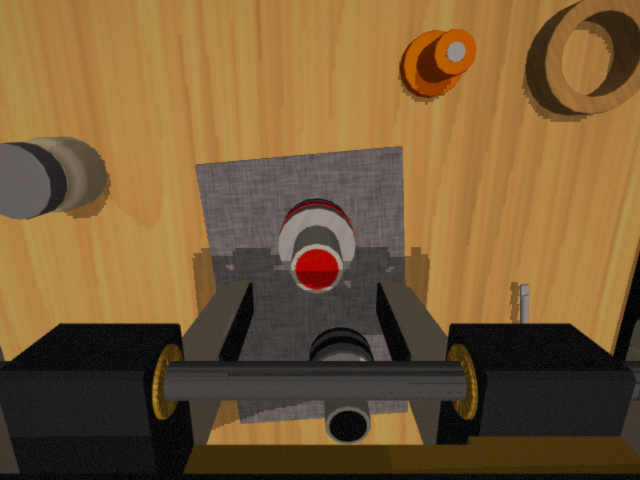

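The red disc is centred between the fingers at (317,268), and the black-banded foot is at (348,425).

Call:
step_arm(dp=[[0, 0, 1.5], [0, 0, 3.5], [0, 0, 5.3], [0, 0, 6.2], [0, 0, 6.4], [0, 0, 6.4], [0, 0, 6.4], [0, 0, 6.4]], twist=[[0, 0, 0], [0, 0, 0], [0, 0, 0], [0, 0, 0], [0, 0, 0], [0, 0, 0], [0, 0, 0], [0, 0, 0]])

```text
time: 15.35
tcp_pos: [0.55, -0.0431, 0.0642]
eef_rot: [3.141, 0.0, 1.57]
wrist_force: [0.5, 0.9, -0.0]
grip_width: 0.0604
```

Call:
step_arm(dp=[[0, 0, 0], [0, 0, 0], [0, 0, 0], [0, 0, 0], [0, 0, -0.3], [0, 0, -1.2], [0, 0, -2.5], [0, 0, -4]], twist=[[0, 0, 0], [0, 0, 0], [0, 0, 0], [0, 0, 0], [0, 0, 0], [0, 0, 0], [0, 0, 0], [0, 0, 0]], gripper=0, force=35)

```text
time: 16.35
tcp_pos: [0.5495, -0.043, 0.1047]
eef_rot: [-3.141, -0.0, 1.57]
wrist_force: [0.4, 0.1, -4.3]
grip_width: 0.0299
```

Call:
step_arm(dp=[[0, 0, -0.7], [0, 0, -1], [0, 0, -1], [0, 0, -1], [0, 0, -1], [0, 0, -1], [0, 0, -1], [0, 0, -1]], twist=[[0, 0, 0], [0, 0, 0], [0, 0, 0], [0, 0, 0], [0, 0, 0], [0, 0, 0], [0, 0, 0], [0, 0, 0]])

```text
time: 17.35
tcp_pos: [0.5497, -0.043, 0.1137]
eef_rot: [-3.142, -0.0, 1.57]
wrist_force: [-0.6, -0.3, -4.4]
grip_width: 0.0294
```

Run:
```python
from cell import env, viewer
import numpy as np
for i in range(8):
    s=env.sense(); print(np.round(s['wrist_force'],2),np.round(s['joint_efforts'],2)); p,d=viewer.camera("wrist")
import cv2
cv2.imwrite("pics/w6.png",p[:,:,::-1]); print(env.sense()['tcp_pos'],s['grip_width'])
```

```text
[-0.57 -0.27 -4.41] [ -0.   -43.25  -3.55 -12.61  -0.05  -0.     0.  ]
[ 0.21 -0.36 -3.83] [ -0.   -43.25  -3.55 -12.62  -0.05  -0.     0.  ]
[ 0.68  0.19 -4.37] [-0.000e+00 -4.325e+01 -3.550e+00 -1.262e+01 -5.000e-02 -1.000e-02
  0.000e+00]
[-0.87  0.94 -4.63] [-0.000e+00 -4.326e+01 -3.550e+00 -1.262e+01 -5.000e-02 -1.000e-02
  0.000e+00]
[ 0.2   0.24 -3.87] [-0.000e+00 -4.326e+01 -3.550e+00 -1.262e+01 -5.000e-02 -1.000e-02
  0.000e+00]
[ 0.45  1.18 -4.48] [-0.000e+00 -4.326e+01 -3.550e+00 -1.262e+01 -5.000e-02 -1.000e-02
  0.000e+00]
[ 0.03  0.36 -5.02] [-0.000e+00 -4.326e+01 -3.550e+00 -1.262e+01 -5.000e-02 -1.000e-02
  0.000e+00]
[-0.74  0.22 -3.03] [-0.000e+00 -4.327e+01 -3.550e+00 -1.262e+01 -5.000e-02 -1.000e-02
  0.000e+00]
[ 0.54967627 -0.04299214  0.11367849] 0.029371771759809207
```

View pics/w6.png

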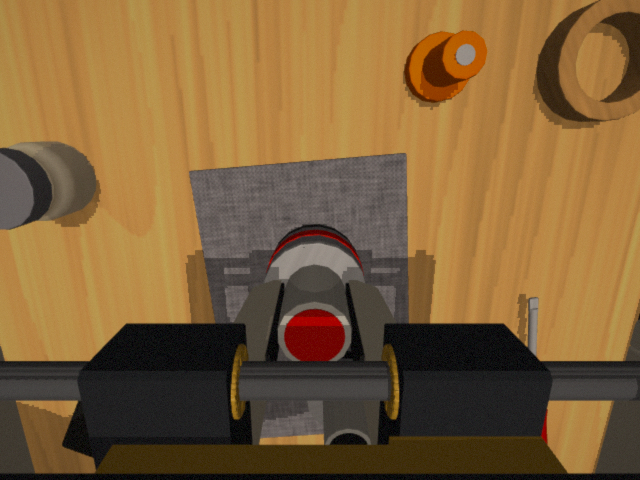

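The red foot is held upright, with its disc at (315,337). The force reads about −4.2 N, so it weighs around 430 g and looks like the steel one. I'll stand it back on the mat slowly.

Call:
step_arm(dp=[[0, 0, 0.8], [0, 0, 2], [0, 0, 3.2], [0, 0, 4.1], [0, 0, 4.6], [0, 0, 4.8], [0, 0, 4.9], [0, 0, 4.9]], twist=[[0, 0, 0], [0, 0, 0], [0, 0, 0], [0, 0, 0], [0, 0, 0], [0, 0, 0], [0, 0, 0], [0, 0, 0]])

```text
time: 18.75
tcp_pos: [0.5499, -0.043, 0.0649]
eef_rot: [3.141, -0.0, 1.57]
wrist_force: [0.1, -0.2, -4.1]
grip_width: 0.0292
```

Run:
```python
from cell import env, viewer
import numpy as np
for i in range(2):
    s=env.sense(); print(np.round(s['wrist_force'],2),np.round(s['torque'],2),s['tcp_pos'],s['eef_rot']); p,d=viewer.camera("wrist")
```

```text
[ 0.13 -0.15 -4.1 ] [-0.07 -0.1  -0.02] [ 0.54991537 -0.04300483  0.06494023] [ 3.14094328e+00 -3.59129886e-05  1.56980113e+00]
[-0.66  0.49 -4.92] [-0.05 -0.08  0.01] [ 0.54991654 -0.04297115  0.06499026] [ 3.14089856e+00 -3.11381419e-05  1.56990032e+00]
```

Call:
step_arm(dp=[[0, 0, 0.03], [0, 0, 0.06], [0, 0, 0.1], [0, 0, 0.1], [0, 0, 0.1], [0, 0, 0.1], [0, 0, 0.1], [0, 0, 0.1]], twist=[[0, 0, 0], [0, 0, 0], [0, 0, 0], [0, 0, 0], [0, 0, 0], [0, 0, 0], [0, 0, 0], [0, 0, 0]])

```text
time: 19.85
tcp_pos: [0.5497, -0.043, 0.0638]
eef_rot: [3.141, -0.0, 1.57]
wrist_force: [-0.3, 0.6, -2.1]
grip_width: 0.0293
```

Call:
step_arm(dp=[[0, 0, 0], [0, 0, 0], [0, 0, 0], [0, 0, 0], [0, 0, -1], [0, 0, -3], [0, 0, -5], [0, 0, -6.5]], twist=[[0, 0, 0], [0, 0, 0], [0, 0, 0], [0, 0, 0], [0, 0, 0], [0, 0, 0], [0, 0, 0], [0, 0, 0]], gripper=6)

```text
time: 20.85
tcp_pos: [0.5501, -0.043, 0.1302]
eef_rot: [3.14, -0.0, 1.57]
wrist_force: [-0.1, -0.7, 1.3]
grip_width: 0.0601
```

Run:
```python
from cell import env, viewer
import cv2
print(env.sense()['tcp_pos'],env.sense()['eef_rot'])
p,d=viewer.camera("wrist"); cv2.imwrite("pics/w7.png",p[:,:,::-1])
```

```text
[ 0.5500562  -0.04295465  0.13016873] [ 3.14014147e+00 -3.39384880e-05  1.56987757e+00]
```

View pics/w7.png

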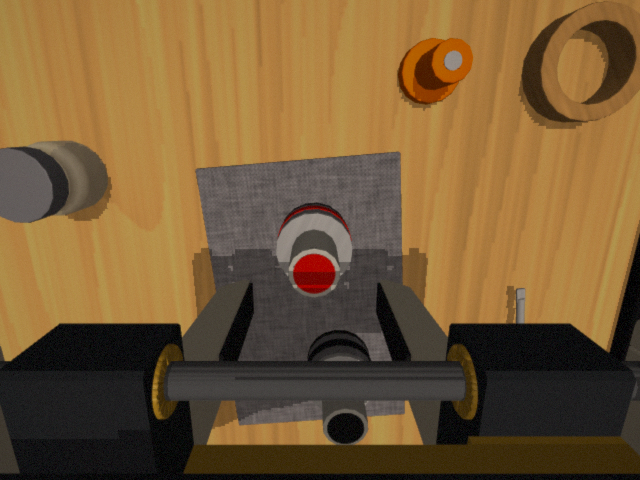

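The red foot stands upright on the mat at (314,272). Next is the black-banded foot.

Call:
step_arm(dp=[[-2, 0.4, 0], [-5, 1, 0], [-8, 1.5, 0], [-10, 1.8, 0], [-10.7, 2, 0], [-10.7, 2, 0], [-10.7, 2, 0], [-10.7, 2, 0]], twist=[[0, 0, 0], [0, 0, 0], [0, 0, 0], [0, 0, 0], [0, 0, 0], [0, 0, 0], [0, 0, 0], [0, 0, 0]])

```text
time: 21.9
tcp_pos: [0.5696, -0.1486, 0.1288]
eef_rot: [3.142, -0.001, 1.572]
wrist_force: [1.1, 0.5, 0.9]
grip_width: 0.0595
```

Run:
```python
from cell import env, viewer
import cv2
print(env.sense()['tcp_pos'],env.sense()['eef_rot'])
p,d=viewer.camera("wrist"); cv2.imwrite("pics/w8.png",p[:,:,::-1])
```

```text
[ 0.56962102 -0.14864457  0.12881295] [ 3.14158760e+00 -6.19091591e-04  1.57201407e+00]
```

View pics/w8.png

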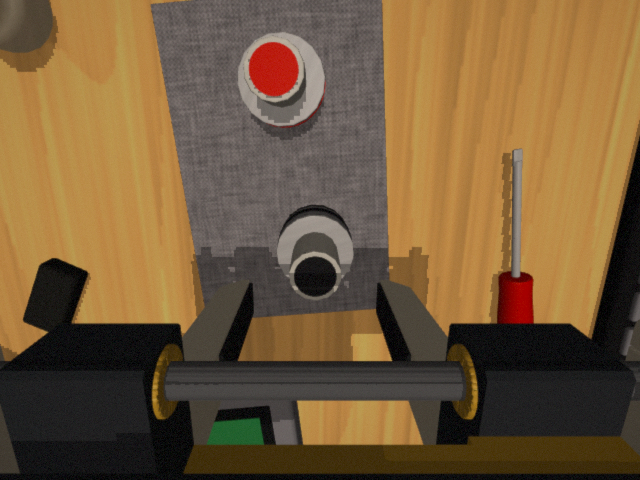

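The black disc is centred between the fingers at (315,275), and red stands clear at (273,70).

Call:
step_arm(dp=[[0, 0, 1.5], [0, 0, 3.5], [0, 0, 5.3], [0, 0, 6.2], [0, 0, 6.5], [0, 0, 6.5], [0, 0, 6.5], [0, 0, 6.5]], twist=[[0, 0, 0], [0, 0, 0], [0, 0, 0], [0, 0, 0], [0, 0, 0], [0, 0, 0], [0, 0, 0], [0, 0, 0]])

```text
time: 22.95
tcp_pos: [0.5699, -0.1501, 0.0642]
eef_rot: [3.141, 0.0, 1.57]
wrist_force: [-0.5, 1.0, -0.8]
grip_width: 0.06
```

Call:
step_arm(dp=[[0, 0, 0], [0, 0, 0], [0, 0, 0], [0, 0, 0], [0, 0, -0.3], [0, 0, -1.2], [0, 0, -2.5], [0, 0, -4]], twist=[[0, 0, 0], [0, 0, 0], [0, 0, 0], [0, 0, 0], [0, 0, 0], [0, 0, 0], [0, 0, 0], [0, 0, 0]], gripper=0, force=35)

```text
time: 23.95
tcp_pos: [0.5697, -0.15, 0.1049]
eef_rot: [3.141, -0.0, 1.57]
wrist_force: [0.7, -0.0, -2.4]
grip_width: 0.0298
```

Call:
step_arm(dp=[[0, 0, -0.7], [0, 0, -1], [0, 0, -1], [0, 0, -1], [0, 0, -1], [0, 0, -1], [0, 0, -1], [0, 0, -1]], twist=[[0, 0, 0], [0, 0, 0], [0, 0, 0], [0, 0, 0], [0, 0, 0], [0, 0, 0], [0, 0, 0], [0, 0, 0]])

```text
time: 24.95
tcp_pos: [0.5696, -0.15, 0.1136]
eef_rot: [-3.142, -0.0, 1.57]
wrist_force: [1.0, 0.2, -1.3]
grip_width: 0.0295
```

Run:
```python
from cell import env, viewer
import numpy as np
for i in range(6):
    s=env.sense(); print(np.round(s['wrist_force'],2),np.round(s['joint_efforts'],2)); p,d=viewer.camera("wrist")
import cv2
cv2.imwrite("pics/w9.png",p[:,:,::-1]); print(env.sense()['tcp_pos'],s['grip_width'])
```

```text
[ 0.98  0.22 -1.32] [-0.000e+00 -4.445e+01 -3.790e+00 -1.276e+01 -5.000e-02  1.000e-02
  0.000e+00]
[ 0.22 -0.74 -1.5 ] [-0.000e+00 -4.445e+01 -3.790e+00 -1.276e+01 -5.000e-02  1.000e-02
  0.000e+00]
[-0.28 -0.   -1.66] [-0.000e+00 -4.446e+01 -3.790e+00 -1.276e+01 -5.000e-02  1.000e-02
  0.000e+00]
[ 0.7  -0.44 -1.68] [-0.000e+00 -4.446e+01 -3.790e+00 -1.276e+01 -5.000e-02  1.000e-02
  0.000e+00]
[ 0.33 -0.3  -1.75] [-0.000e+00 -4.446e+01 -3.790e+00 -1.276e+01 -5.000e-02  1.000e-02
  0.000e+00]
[ 0.42 -0.1  -0.58] [ 0.000e+00 -4.447e+01 -3.790e+00 -1.276e+01 -5.000e-02  1.000e-02
  0.000e+00]
[ 0.56957968 -0.15002166  0.11367617] 0.029565577625575146
```

View pics/w9.png

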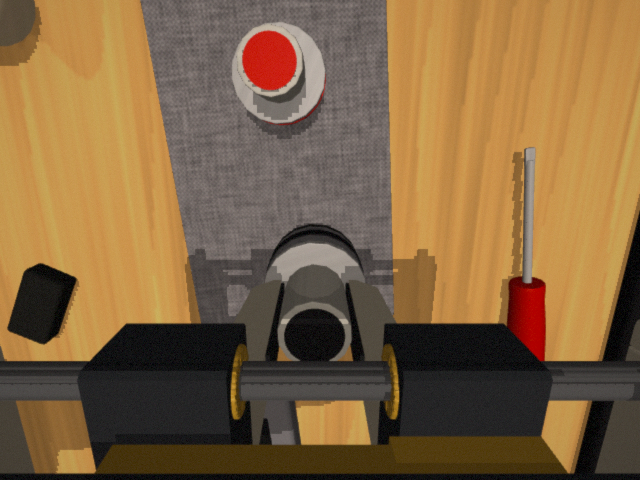

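The black foot reads about −1.4 N (around 145 g) against −4.2 N for red, so red is the heavier. I'll stand black back on the mat.

Call:
step_arm(dp=[[0, 0, 0.8], [0, 0, 2], [0, 0, 3.2], [0, 0, 4.1], [0, 0, 4.6], [0, 0, 4.9], [0, 0, 5], [0, 0, 5]], twist=[[0, 0, 0], [0, 0, 0], [0, 0, 0], [0, 0, 0], [0, 0, 0], [0, 0, 0], [0, 0, 0], [0, 0, 0]])

```text
time: 26.25
tcp_pos: [0.5698, -0.15, 0.0639]
eef_rot: [3.141, 0.0, 1.57]
wrist_force: [0.2, -0.5, -1.3]
grip_width: 0.0295
```

Call:
step_arm(dp=[[0, 0, 0], [0, 0, 0], [0, 0, 0], [0, 0, 0], [0, 0, 0], [0, 0, 0], [0, 0, 0], [0, 0, 0]], twist=[[0, 0, 0], [0, 0, 0], [0, 0, 0], [0, 0, 0], [0, 0, 0], [0, 0, 0], [0, 0, 0], [0, 0, 0]])

```text
time: 27.25
tcp_pos: [0.5696, -0.15, 0.0637]
eef_rot: [3.142, -0.0, 1.57]
wrist_force: [-0.3, 0.4, -1.2]
grip_width: 0.0296
```

Call:
step_arm(dp=[[0, 0, 0.05], [0, 0, 0.05], [0, 0, 0.05], [0, 0, 0.05], [0, 0, 0.05], [0, 0, 0.05], [0, 0, 0.05], [0, 0, 0.05]], twist=[[0, 0, 0], [0, 0, 0], [0, 0, 0], [0, 0, 0], [0, 0, 0], [0, 0, 0], [0, 0, 0], [0, 0, 0]])

```text
time: 28.25
tcp_pos: [0.5697, -0.15, 0.0636]
eef_rot: [3.141, 0.0, 1.57]
wrist_force: [-1.1, -0.4, 5.9]
grip_width: 0.03
```

Call:
step_arm(dp=[[0, 0, 0], [0, 0, 0], [0, 0, 0], [0, 0, 0], [0, 0, -1], [0, 0, -3], [0, 0, -5], [0, 0, -6.5]], twist=[[0, 0, 0], [0, 0, 0], [0, 0, 0], [0, 0, 0], [0, 0, 0], [0, 0, 0], [0, 0, 0], [0, 0, 0]], gripper=6)

```text
time: 29.25
tcp_pos: [0.57, -0.15, 0.1297]
eef_rot: [3.14, 0.0, 1.57]
wrist_force: [0.7, -0.5, 0.4]
grip_width: 0.0599
```

Call:
step_arm(dp=[[2, -0.4, 0], [5, -1, 0], [8, -1.5, 0], [10, -1.8, 0], [10.7, -2, 0], [10.7, -2, 0], [10.7, -2, 0], [10.7, -2, 0]], twist=[[0, 0, 0], [0, 0, 0], [0, 0, 0], [0, 0, 0], [0, 0, 0], [0, 0, 0], [0, 0, 0], [0, 0, 0]])

```text
time: 30.25
tcp_pos: [0.5498, -0.0442, 0.1281]
eef_rot: [-3.142, 0.0, 1.568]
wrist_force: [0.2, -0.3, -0.1]
grip_width: 0.0601
```

Run:
```python
from cell import env, viewer
import cv2
print(env.sense()['tcp_pos'],env.sense()['eef_rot'])
p,d=viewer.camera("wrist"); cv2.imwrite("pics/w10.png",p[:,:,::-1])
```

```text
[ 0.5497717  -0.04424996  0.12805726] [-3.14154323e+00  4.99975556e-04  1.56786878e+00]
```

View pics/w10.png

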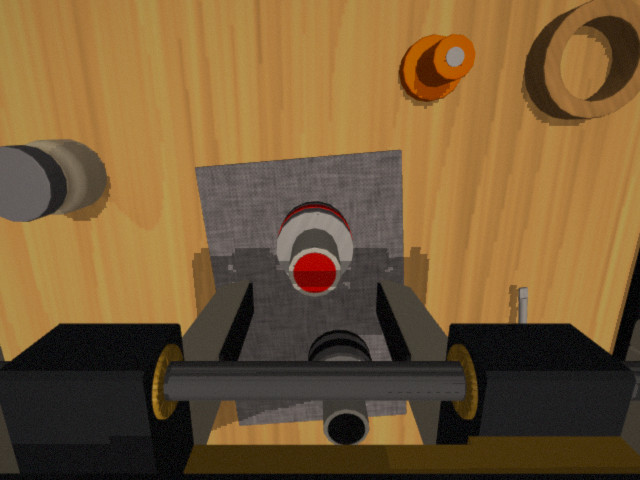

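Both large feet stand upright, with red centred at (314,272). I'll grasp the red foot.

Call:
step_arm(dp=[[0, 0, 1.5], [0, 0, 3.5], [0, 0, 5.3], [0, 0, 6.2], [0, 0, 6.5], [0, 0, 6.5], [0, 0, 6.5], [0, 0, 6.5]], twist=[[0, 0, 0], [0, 0, 0], [0, 0, 0], [0, 0, 0], [0, 0, 0], [0, 0, 0], [0, 0, 0], [0, 0, 0]])

```text
time: 31.3
tcp_pos: [0.55, -0.043, 0.0637]
eef_rot: [3.141, 0.0, 1.57]
wrist_force: [-0.3, -0.5, 0.7]
grip_width: 0.0599
```

Call:
step_arm(dp=[[0, 0, 0], [0, 0, 0], [0, 0, 0], [0, 0, 0], [0, 0, 0], [0, 0, -0.4], [0, 0, -1.5], [0, 0, -3]], twist=[[0, 0, 0], [0, 0, 0], [0, 0, 0], [0, 0, 0], [0, 0, 0], [0, 0, 0], [0, 0, 0], [0, 0, 0]], gripper=0, force=40)

```text
time: 32.3
tcp_pos: [0.5492, -0.043, 0.0936]
eef_rot: [-3.14, -0.0, 1.57]
wrist_force: [-0.6, 0.2, -3.9]
grip_width: 0.0296
```

Call:
step_arm(dp=[[0, 0, -1.5], [0, 0, -3], [0, 0, -4.5], [0, 0, -6], [0, 0, -7.5], [0, 0, -9], [0, 0, -9.9], [0, 0, -10.1]], twist=[[0, 0, 0], [0, 0, 0], [0, 0, 0], [0, 0, 0], [0, 0, 0], [0, 0, 0], [0, 0, 0], [0, 0, 0]])

```text
time: 33.3
tcp_pos: [0.5499, -0.043, 0.1948]
eef_rot: [3.141, -0.0, 1.57]
wrist_force: [-0.4, -0.7, -5.4]
grip_width: 0.0294
```

Call:
step_arm(dp=[[-0.5, -0.1, 0], [-1.8, -0.3, 0], [-3.8, -0.7, 0], [-6.2, -1.2, 0], [-8.6, -1.6, 0], [-11, -2.1, 0], [-13.4, -2.5, 0], [-15.8, -3, 0]], twist=[[0, 0, 0], [0, 0, 0], [0, 0, 0], [0, 0, 0], [0, 0, 0], [0, 0, 0], [0, 0, 0], [0, 0, 0]])

```text
time: 34.3
tcp_pos: [0.5184, -0.2038, 0.1938]
eef_rot: [-3.141, 0.001, 1.568]
wrist_force: [0.1, -0.5, -4.0]
grip_width: 0.0298
```

Call:
step_arm(dp=[[-2.4, -0.5, 0], [-4.8, -0.9, 0], [-7.2, -1.4, 0], [-9.3, -1.8, 0], [-11, -2.1, 0], [-12, -2.3, 0], [-12.4, -2.3, 0], [-12.4, -2.3, 0]], twist=[[0, 0, 0], [0, 0, 0], [0, 0, 0], [0, 0, 0], [0, 0, 0], [0, 0, 0], [0, 0, 0], [0, 0, 0]])

```text
time: 35.3
tcp_pos: [0.4968, -0.3243, 0.1942]
eef_rot: [3.141, -0.001, 1.571]
wrist_force: [0.4, 0.5, -3.7]
grip_width: 0.0297
```

Call:
step_arm(dp=[[0, 0, 0], [0, 0, 0], [0, 0, 0], [0, 0, 0], [0, 0, 0], [0, 0, 0], [0, 0, 0], [0, 0, 0]], twist=[[0, 0, 0], [0, 0, 0], [0, 0, 0], [0, 0, 0], [0, 0, 0], [0, 0, 0], [0, 0, 0], [0, 0, 0]])

```text
time: 36.3
tcp_pos: [0.4964, -0.325, 0.1941]
eef_rot: [-3.142, -0.0, 1.57]
wrist_force: [0.1, -0.4, -2.8]
grip_width: 0.0293
```

Run:
```python
from cell import env, viewer
from h import *
s=env.sense(); print(s['tcp_pos'],s['eef_rot'],s['wrist_force'],s['grip_width'])
for n in ["top","scene"]:
    p,d=viewer.camera(n); cv2.imwrite(f"pics/{n}1.png",p[:,:,::-1]); c=viewer.camera_params(n)
    W=cloud(p,d,c['mtx'],c['cam_to_world'])
    r=np.linalg.norm(W[:,:,:2]-s['tcp_pos'][:2],axis=2)
    for a,b in [(.125,.145),(.145,.172),(.168,.176)]:
        q=W[(r<.06)&(W[:,:,2]>a)&(W[:,:,2]<b)]
        if len(q)>3: cc=cv2.minEnclosingCircle(q[:,:2].astype(np.float32)); print(n,a,len(q),np.round(q.min(0),4),np.round(q.max(0),4),np.round(cc[0],4),round(cc[1],4))
    for k,c0 in dict(black=(.5695,-.15)).items():
        q=W[(np.linalg.norm(W[:,:,:2]-c0,axis=2)<.04)&(W[:,:,2]>.075)&(W[:,:,2]<.095)]
        print(n,k,len(q),q.mean(0) if len(q) else '')
p,d=viewer.camera("wrist"); cv2.imwrite("pics/w11.png",p[:,:,::-1])
```

```text
[ 0.49640307 -0.32496895  0.19414864] [-3.14153132e+00 -8.22893939e-05  1.56985285e+00] [ 0.12121092 -0.42358503 -2.77596485] 0.029279237254643407
top 0.125 27 [ 0.472  -0.3182  0.1361] [ 0.5202 -0.2994  0.1449] [ 0.4961 -0.3162] 0.0243
top 0.145 150 [ 0.4705 -0.3234  0.1453] [ 0.5217 -0.299   0.172 ] [ 0.4961 -0.3202] 0.0258
top 0.168 169 [ 0.4727 -0.3217  0.168 ] [ 0.521  -0.2996  0.1758] [ 0.4969 -0.3175] 0.0243
top black 147 [ 0.56959857 -0.14988537  0.08308984]
scene 0.125 80 [ 0.4733 -0.3303  0.134 ] [ 0.5207 -0.2964  0.1448] [ 0.4965 -0.3208] 0.0252
scene 0.145 268 [ 0.469  -0.3359  0.1451] [ 0.5214 -0.2971  0.172 ] [ 0.4958 -0.322 ] 0.027
scene 0.168 180 [ 0.469  -0.3308  0.168 ] [ 0.5207 -0.296   0.1759] [ 0.4952 -0.3205] 0.0266
scene black 179 [ 0.5696429  -0.14791906  0.08342112]
```

View pics/top1.png

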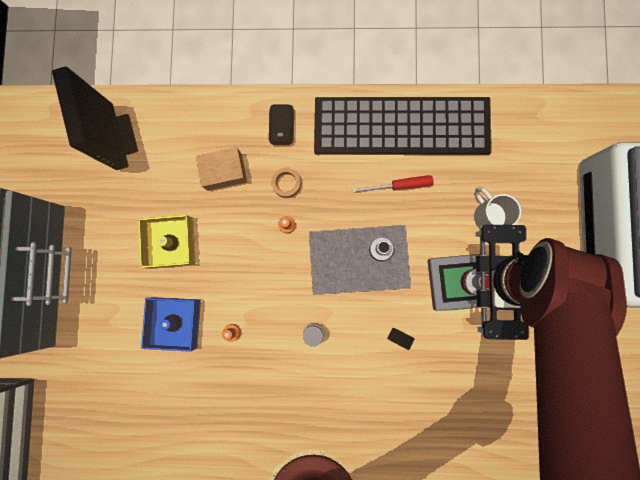

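View pics/scene1.png

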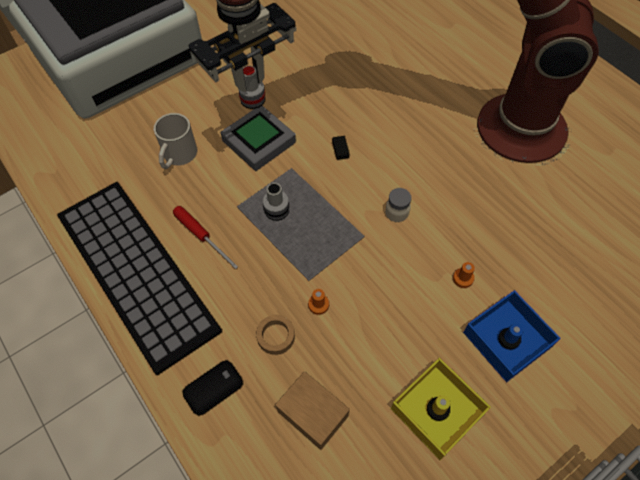

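View pics/w11.png

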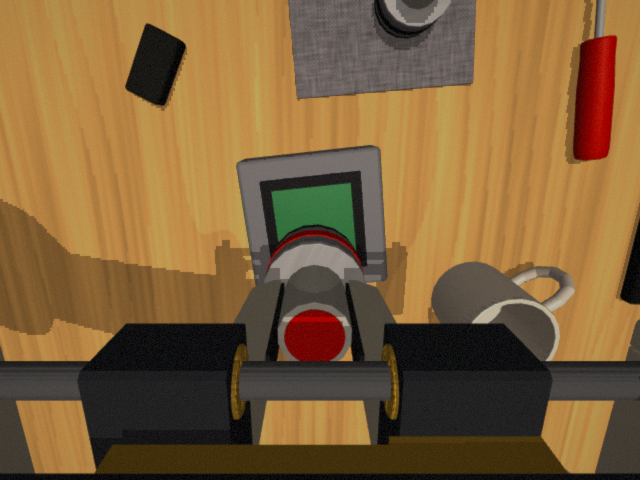

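The red foot hangs upright over the glass, with its disc at (315,335) in the wrist view. Its underside is about 0.134 m up, roughly 10 cm above the glass. Black stands alone on the mat at (381,248), and nothing else has moved.

Run:
```python
from cell import env
s=env.sense(); print(s['time'],abs(s['joint_velocities']).max(),s['tcp_pos'],s['grip_width'],s['wrist_force'])
print(env.sign_off())
```

```text
36.45 0.003003924832572153 [ 0.49644246 -0.32494921  0.19417626] 0.029665880791824622 [-0.21510775 -0.41392652 -3.74938882]
the job is handed in; nothing more can be done
None
```

The job is done and handed in at 36.5 s. The red-banded foot is the heavier one, and the arm is holding it over the scanner's glass.

- **Small feet:** the blue foot stands in the blue bin and the yellow foot in the yellow bin. The orange look-alikes were not touched.
- **Weighing:** red, lifted first, read about 4.2 N (around 430 g, steel core). Black read about 1.4 N (around 145 g). Both were stood back on the mat after their lifts.
- **Final hold:** red is upright and still, within about 1–2 mm of the middle of the glass. Its underside is about 10 cm above the glass, with the grip at 40 N.
- **Last checks:** the final pictures show black standing alone on the mat and the other things on the desk where they were. The single wrist-force readings during the final hold were 2.8 to 3.7 N, a little below the earlier average. I put that down to sensor noise, since the grip width stayed at 29–30 mm and the foot showed no slip.

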